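Slide the specimen plate under the bridge gauge and start the scan

TASK

Push the specimen plate along the gauge's base with your fingertips, sliding it flat under the low bridge until its leading edge rests squarely against the stop bar on the other side; do not lift or tip it. Only once it is fully home, press the start button on the control box all the way down and let it come up again, leaving the plate where it is. Leave everything else on the bench undisturbed.

Things in the scene. Friction and masses are not known exactly. Their poses are not given: they have to be found in the camera images.
- gauge: fixed bridge gauge: flat dark base 400 long (x -300 to +100) x 210 wide x 6 thick, crossed by a low aluminium bridge. Origin at bench level under the bridge's middle; +x is the sliding direction (roughly the robot's left to right), z up. No walls beside the lane before the bridge. Sizes in mm.
- bridge (a point): middle of the bridge's underside, 26 above the bench. The bridge is 50 deep (gauge x -25 to +25); its opening is 120 wide (y -60 to +60) and 20 high above the base's top. Beam top 54, sensor head on it 72 above the bench. Sizes in mm.
- stop (a point): middle of the near face of the steel stop bar past the bridge, at the base's top (gauge x +65, y 0, z 6); bar 16 high, 120 wide. With the plate home, its leading edge rests here, its centre is at gauge x = -10 and 60 of it still shows before the bridge. Sizes in mm.
- plate: loose aluminium specimen plate, 150 long (x) x 90 wide (y) x 14 thick, 0.35 to 0.65 kg, grey patch on top. Origin: centre of its underside; +x to its leading end. It lies flat on the gauge's base before the bridge, up to 25 off-centre and 0.25 rad askew; slides with ordinary friction (a few N). Sizes in mm.
- start_box: fixed grey control box on the bench, 100 x 120 x 45 high, with a dark display and one round button; origin at the centre of its underside. Sizes in mm.
- start_button_top (a point): centre of the top face of the round start button (30 dia) on the start box; pressed straight down
- start_button (a joint): start button's travel: 0 = up, 0.006 m = fully down (about 5 N, springs back up); it counts as pressed beyond 0.004
- jar: lidded jar, 60 dia x 90 high, on the bench; it and the start box stand at opposite ends of the gauge, either way round (loose bystander, sizes in mm; origin at centre of underside)
- weight: knobbed brass weight, 38 dia x 54 high, on the bench beyond the gauge (loose bystander, sizes in mm; origin at centre of underside)
- beaker: open clear beaker, 68 dia x 90 high, on the bench beyond the gauge (loose bystander, sizes in mm; origin at centre of underside)
- screwdriver: screwdriver lying on the bench, near right of the robot (loose bystander; origin near its middle)
- sample_tray: open white tray, 100 x 120 x 30 high, far right on the bench (loose bystander, sizes in mm; origin at centre of underside)
- gauge_block: steel block 35 x 20 x 30 high, standing on the gauge's base beside the lane, just before the bridge, about 80 to the side of the lane's centre line (gauge y about +80) (loose bystander, sizes in mm; origin at centre of underside)
- setting_ring: steel ring, 28 dia x 12 high, lying on the gauge's base beside the lane, just past the bridge (gauge x about 60, y about 83) (loose bystander, sizes in mm; origin at centre of underside)
Things that resemble listed ones, but are neither listed nor needed, are in the scene too. What is meant by the plate is not green or yellow, and is the smaller of those in its own colour.

How it is judged (in metres and radians):
On the way, in this order (a step that is already met when the one before it is completed fails the run):
1. the plate lies flat under the bridge, squarely against the stop (x of plate in the frame of gauge between -0.014 and -0.006 m and y of plate in the frame of gauge between -0.018 and 0.018 m and angle between the x axis of plate and the x axis of gauge, either way round below 0.06 rad and angle between plate's own z axis and vertical below 0.03 rad and z of plate in the frame of gauge below 0.009 m and linear speed of plate below 0.01 m/s), for 0.3 s.
2. the start button is pressed down (value of joint start_button above 0.004 m), for 0.03 s.
At the end, for the whole second after the job is handed in: The plate lies flat at rest under the bridge with its leading edge within 4 mm of the stop bar and square to it within 0.06 rad, and the start button has been pressed and is up again (all of step 1 and value of joint start_button below 0.002 m); the robot touches nothing.
It fails at once if the plate is lifted off the base (more than 7 mm) (z of plate in the frame of gauge above 0.013 m).
It fails at once if the plate is tipped more than 0.1 rad (angle between plate's own z axis and vertical above 0.1 rad).
It fails at once if the start button is pressed before the plate is home (value of joint start_button above 0.004 m and x of plate in the frame of gauge below -0.016 m).
It fails at once if a bystander is shifted by more than 15 mm (distance of any of jar, weight, beaker, screwdriver, sample_tray, gauge_block, setting_ring from where it was at the start of the episode above 0.015 m).
It also fails if it takes over 72 s, if anything falls off the work surface, if the arm or the gripper's body presses on something with over 40 N, if the wrist force passes 120 N, or if a joint passes its speed limit or range.

ROBOT

A 6-joint arm with a two-finger parallel gripper is mounted at the origin on the work surface. World frame = base frame: x ahead of the robot, y to its left, z up, the work surface at z = 0. Lengths are in m, angles in degrees, forces in N, time in s.
With the tool pointing down it reaches from about 0.4 to 0.825 m from the base axis. Payload 7 kg.
Tool frame: the origin (TCP) lies at the very end of the fingers, on their centre line; the grasp point (between the pads) lies r.grip_depth behind it (r.grip_depth is the distance from the TCP to the grasp point, in m); z points along the fingers, y is the direction in which the jaws open and shut (so a half turn about z gives the same grasp; the last joint's range is limited). The gripper opens to 88 mm and grips with 3 to 60 N. Pads are 19 mm wide; open, the fingers measure 130 mm over their backs; the gripper's body (78 mm by 193 mm) begins 47 mm behind the grasp point.
Start: joints at [81.194, 20.546, 0.682, 0, -70.136, -16.507], TCP at [0.289, 0.61, 0.227] pointing down, gripper open.
Joint ranges: [-176.03, 176.03], [-82.01, 121.73], [-58.28, 71.71], [-173.87, 95.51], [-174.79, -0.11], [-173.66, 173.66]. Speed limits (degrees/s): [136.94, 136.94, 172.46, 180, 180, 180].

INTERFACE

Orientations are given as [roll, pitch, yaw] about the fixed x, y, z axes, in that order (R = Rz(yaw) Ry(pitch) Rx(roll)).
In Python, from plant import r gives the robot as it stands. The module is installed in compiled form; this text tells all that it offers.
- The arm moves only by the tool step_arm, never from a script. Its argument "increments" is a list of rows, each a list of 3 entries, a list of its own where there are three numbers: the shift along the tool's x, y, z in m, then the turn, a rotation vector about the tool's x, y, z in rad, then the closure, from 0 (fully open) to 1 (shut). In form: [[[x, y, z], [wx, wy, wz], grip], ...]. A call has 1 to 10 rows; each row is the pose to reach, as a shift and turn from the pose commanded when the call began, along the tool's axes at that moment; what a row does not reach only later rows make up. A row lasts 1/10 s, in which the tool goes at most 50 mm and 8.59 degrees, less where a joint would pass 70% of its speed; a pose out of reach is approached as far as the arm can. A call with a gripper value outside its range is refused whole. The fingers move at their own pace and stop on an object; "force" is the grip in N (left out, the last holds). Time passes only in rows, so rows that repeat a pose let the fingers close. It gives the time, the measured TCP pose, the force and the opening at its end, in the units of the state.
- r.get_state(): the state, without advancing time (a new reading comes with each control period).
- r.capture(name): name is "side" or "top"; returns a dict with "color" (384x512x3 uint8, red, green, blue), "intrinsics" (3x3 intrinsics, pixels), "rvec" (rotation vector, rad) and "tvec" (3), from world to camera coordinates, as OpenCV has them. Camera axes: x right, y down, z forward; pixel columns grow to the right and rows downward; lengths in m; the calibration is good to about 2 mm. A picture is of the moment at which its call begins. There is no depth.
- r.close_job(): hands the job in, once; it reports no verdict.
The state is a dict: "time_s": time; "joints": joint angles; "qd": joint speeds; "joint_torque": joint torques, N m; "tcp_pos": TCP position; "eef_rot": TCP orientation; "contact_force": force on the tool from outside, world axes, zero at the start; "moment": the same for the moment, N m; "gripper_width": finger opening in m.
Only numpy, scipy, OpenCV 4.12 (cv2) and the standard library are available. Lean on these libraries where they do the work, as an engineer would, in place of code of your own. Each camera call takes 0.05 s, during which the arm holds its last target.

## Working session

There is one attempt and no reset: what is moved stays moved. The work goes in short steps, Python scripts to look and compute and a tool call to move; the robot and the scene stay as the last step left them, time stands still between calls to the robot, and variables do not carry over. Pictures are saved under pics/ and viewed, and the job is handed in when it is done.

Besides the shell and the picture viewer there is one more tool, called by a JSON object that holds its "method" and its "body", one argument or row to a line. step_arm: Moves the arm, as the interface text tells. Its arguments: {"type":"object","properties":{"increments":{"type":"array","items":{"type":"array"}},"force":{"type":"number"}},"required":["increments"]}

```bash
mkdir -p pics
cat > h.py <<'E'
import numpy as np, cv2
from plant import r
def cap(n,f):
    c=r.capture(n); cv2.imwrite(f,c["color"][:,:,::-1]); np.savez(f+'.npz',**c); return c
def ray(c,px,z):
    K=np.array(c["intrinsics"],float);R,_=cv2.Rodrigues(np.array(c["rvec"],float));t=np.array(c["tvec"],float).reshape(3)
    o=-R.T@t; px=np.atleast_2d(np.array(px,float))
    d=np.c_[px,np.ones(len(px))]@np.linalg.inv(K).T@R
    return o+d*((z-o[2])/d[:,2])[:,None]
def proj(c,P):
    return cv2.projectPoints(np.atleast_2d(np.array(P,float)),np.array(c["rvec"],float),np.array(c["tvec"],float),np.array(c["intrinsics"],float),None)[0].reshape(-1,2)
E
python3 - <<'E'
from h import *
for n in("top","side"):
    c=cap(n,f"pics/{n}0.png"); im=cv2.resize(c["color"],(800,600),interpolation=cv2.INTER_CUBIC); cv2.imwrite(f"pics/{n}0b.png",im[:,:,::-1])
    R=cv2.Rodrigues(c["rvec"])[0];print(n,-R.T@c["tvec"],R[2])
print(r.get_state(),r.grip_depth)
E
```

```text
top [0.42406027 0.10952631 1.12769555] [ 0.09673681 -0.00284793 -0.99530592]
side [ 0.1640481  -0.92397005  0.67710225] [ 0.29343831  0.82305651 -0.4862838 ]
{'time_s': 0.1, 'joints': array([ 8.11933740e+01,  2.05874983e+01,  6.39841858e-01, -1.53555900e-02,
       -7.01369880e+01, -1.65078052e+01]), 'qd': array([ 0.1618426 , -0.03185745,  0.15653849,  0.07501095, -0.0386972 ,
       -0.05218717]), 'joint_torque': array([-4.20828264e-04, -5.84164596e+01,  2.93753421e+01,  7.01551482e+00,
        1.02330212e-02, -4.67171731e-05]), 'tcp_pos': array([0.28846294, 0.60978039, 0.22572821]), 'eef_rot': array([ 1.79914742e+02, -1.02122026e-02, -2.53196517e+01]), 'contact_force': array([0.27165993, 0.31300796, 0.30415181]), 'moment': array([ 0.01538545,  0.01933557, -0.03078995]), 'gripper_width': 0.08771853389523636} 0.0188
```

View pics/top0b.png

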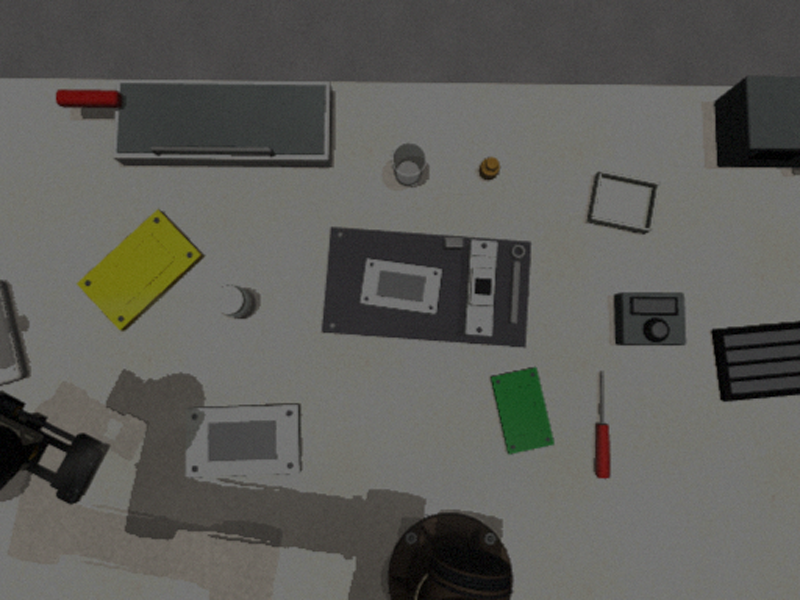

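View pics/side0b.png

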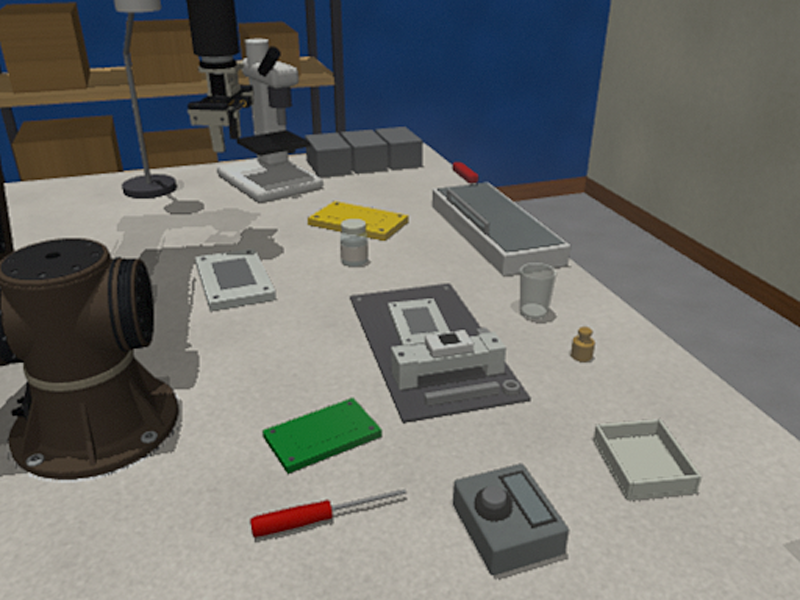

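The top view shows the gauge's dark base at about (323-531, 228-347) in the 800-wide picture. The plate lies on it at (400,287), slightly askew. The bridge is at x≈482, the stop at x≈516, and the start button at (656,329). Next I'll measure these by contour.

Run:
```python
from h import *
c=dict(np.load("pics/top0.png.npz")); im=c["color"]
hsv=cv2.cvtColor(im,cv2.COLOR_RGB2HSV); g=hsv[:,:,2]
print(g[185,250:275:3], g[150,215],g[165,300],g[200,310], g[130,300],g[180,235], g[200,400:440:3])
s=(slice(135,235),slice(195,350))
crop=cv2.resize(im[s],None,fx=5,fy=5,interpolation=cv2.INTER_CUBIC);cv2.imwrite("pics/crop0.png",np.clip(crop[:,:,::-1]*1.4,0,255).astype(np.uint8))
s=(slice(175,235),slice(380,450))
crop=cv2.resize(im[s],None,fx=8,fy=8,interpolation=cv2.INTER_CUBIC);cv2.imwrite("pics/crop1.png",np.clip(crop[:,:,::-1]*1.8,0,255).astype(np.uint8))
```

```text
[ 73  73  72  70  70  72  70  94 115] 48 60 114 115 116 [ 61  32  18  28  26  25  28  31  27  30  27  22  63 113]
```

View pics/crop0.png

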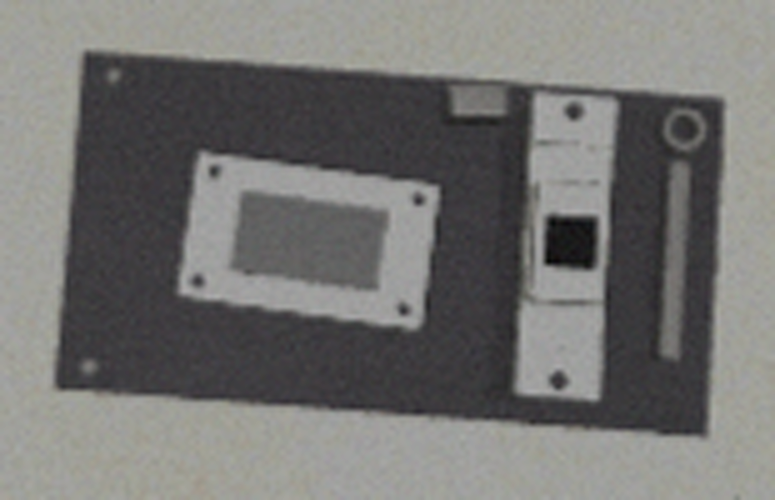

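View pics/crop1.png

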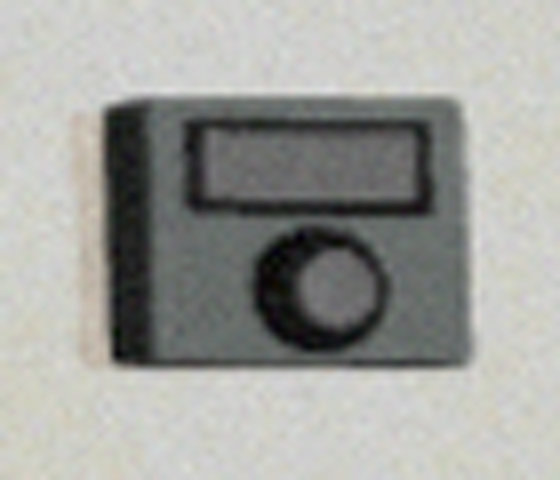

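```bash
cat >> h.py <<'E'
def rect(c,box,lo,hi,z,fill=False):
    x0,y0,x1,y1=box
    g=cv2.cvtColor(c["color"],cv2.COLOR_RGB2HSV)[:,:,2].astype(np.float32)
    s=g[y0:y1,x0:x1]; k=4
    s=cv2.resize(s,None,fx=k,fy=k,interpolation=cv2.INTER_LINEAR)
    m=((s>lo)&(s<hi)).astype(np.uint8)
    cs,_=cv2.findContours(m,cv2.RETR_EXTERNAL,cv2.CHAIN_APPROX_NONE)
    q=max(cs,key=cv2.contourArea).reshape(-1,2)
    px=(q+.5)/k-.5+[x0,y0]
    P=ray(c,px,z)[:,:2]
    return px,P
def mar(P):
    (cx,cy),(w,h),a=cv2.minAreaRect((P*1000).astype(np.float32))
    b=cv2.boxPoints(((cx,cy),(w,h),a)); e=[b[1]-b[0],b[2]-b[1]]; L=max(e,key=np.linalg.norm)
    if L[1]>0: L=-L   # long axis toward -y (gauge +x)
    return np.array([cx,cy])/1000,(w,h),np.degrees(np.arctan2(L[1],L[0]))
E
python3 - <<'E'
from h import *
c=dict(np.load("pics/top0.png.npz"))
px,P=rect(c,(200,138,345,228),-1,80,.006); print("base",mar(P))
gc,_,ga=mar(P)
px2,P2=rect(c,(226,160,288,206),85,256,.020); print("plate",mar(P2))
R=lambda a:np.array([[np.cos(a),np.sin(a)],[-np.sin(a),np.cos(a)]])
a=np.radians(ga); u=np.array([np.cos(a),np.sin(a)])
o=gc+0.1*u; print("gauge origin",o,ga,"plate in gauge",R(a)@(mar(P2)[0]-o),mar(P2)[2]-ga)
# stop bar
px3,P3=rect(c,(324,164,335,210),58,256,.022); print("stop",mar(P3),R(a)@(mar(P3)[0]-o))
s=dict(np.load("pics/side0.png.npz"))
for z in(.05,.055,.06,.065): print(z,ray(c,[[422.5,211]],z),proj(s,ray(c,[[422.5,211]],z)))
im=s["color"][295:370,280:370];cv2.imwrite("pics/crop2.png",np.clip(cv2.resize(im,None,fx=7,fy=7,interpolation=cv2.INTER_CUBIC)[:,:,::-1]*1.3,0,255).astype(np.uint8))
E
```

```text
base (array([0.55458942, 0.04527588]), (401.55841064453125, 212.02027893066406), np.float32(-93.71017))
plate (array([0.55345117, 0.09722209]), (149.79747009277344, 89.8398208618164), np.float32(-97.32251))
gauge origin [ 0.54811848 -0.05451454] -93.71017 plate in gauge [-0.15176368 -0.00449727] -3.6123428
stop (array([ 0.54381836, -0.12579884]), (12.802404403686523, 121.2843246459961), np.float32(-3.757035)) [0.07141315 0.00032166]
0.05 [[ 0.47105407 -0.39306814  0.05      ]] [[319.03363946 326.39911923]]
0.055 [[ 0.47083604 -0.39073634  0.055     ]] [[318.57365418 323.60298456]]
0.06 [[ 0.47061801 -0.38840454  0.06      ]] [[318.11303089 320.80297166]]
0.065 [[ 0.47039999 -0.38607274  0.065     ]] [[317.65176828 317.99907244]]
```

View pics/crop2.png

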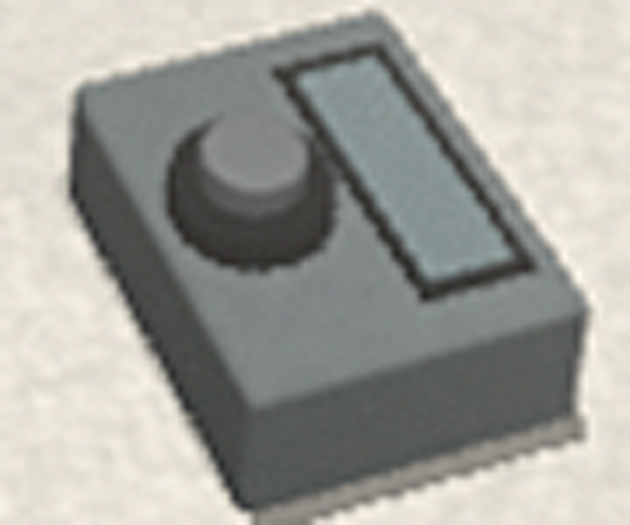

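```bash
cat >> h.py <<'E'
from scipy.spatial.transform import Rotation as Ro
GO=np.array([0.54812,-0.05451]);GA=-93.71
def gw(x,y):
    a=np.radians(GA);return GO+np.array([[np.cos(a),-np.sin(a)],[np.sin(a),np.cos(a)]])@[x,y]
def delta(p,yaw):
    s=r.get_state();R0=Ro.from_euler('xyz',s["eef_rot"],degrees=True);R1=Ro.from_euler('xyz',[180,0,yaw],degrees=True)
    print("pos",s["tcp_pos"],"rot",s["eef_rot"],"t",s["time_s"],"F",s["contact_force"],"w",s["gripper_width"])
    print("delta",np.round(R0.inv().apply(np.array(p)-s["tcp_pos"]),4),"rv",np.round((R0.inv()*R1).as_rotvec(),4))
E
python3 - <<'E'
from h import *
c=dict(np.load("pics/top0.png.npz"))
j=ray(c,[[149,192]],.09)[0];a=np.radians(GA);d=j[:2]-GO;print("jar gauge",d@[np.cos(a),np.sin(a)],d@[-np.sin(a),np.cos(a)])
t=gw(-.255,0);print(t);delta([*t,.15],GA)
E
```

```text
jar gauge -0.45421142256682356 -0.06232204057383786
[0.56462015 0.19995561]
pos [0.28846294 0.60978039 0.22572821] rot [ 1.79914742e+02 -1.02122026e-02 -2.53196517e+01] t 0.1 F [0.27165993 0.31300796 0.30415181] w 0.08771853389523636
delta [0.4249 0.2522 0.0762] rv [ 1.2000e-03 -1.0000e-03  1.1936e+00]
```

{"method": "step_arm", "body": {
  "increments": [
    [[0.043,0.025,0],[0,0,0.12],0.45],
    [[0.085,0.05,0],[0,0,0.24],0.45],
    [[0.128,0.076,0],[0,0,0.36],0.45],
    [[0.17,0.101,0],[0,0,0.48],0.45],
    [[0.212,0.126,0],[0,0,0.6],0.45],
    [[0.255,0.151,0],[0,0,0.72],0.45],
    [[0.298,0.177,0],[0,0,0.84],0.45],
    [[0.34,0.202,0],[0,0,0.96],0.45],
    [[0.383,0.227,0],[0,0,1.08],0.45],
    [[0.425,0.252,0],[0,0,1.194],0.45]
  ]
}}

```text
time_s: 1.1
tcp_pos: [0.5657, 0.1988, 0.2264]
eef_rot: [180.0, -0.0, -94.0]
contact_force: [0.9, 1.1, 0.6]
gripper_width: 0.0481
```

Run:
```python
from h import *
delta([*gw(-.255,0),.011],GA)
```

```text
pos [0.56570716 0.19875027 0.22644913] rot [ 1.79987550e+02 -3.26485329e-03 -9.39945580e+01] t 1.1 F [0.94568984 1.07832039 0.60389711] w 0.04807852947857894
delta [-0.0011  0.0011  0.2154] rv [ 0.0002 -0.0001 -0.005 ]
```

{"method": "step_arm", "body": {
  "increments": [
    [[-0.001,0.001,0.03],[0,0,-0.005],0.45],
    [[-0.001,0.001,0.07],[0,0,-0.005],0.45],
    [[-0.001,0.001,0.11],[0,0,-0.005],0.45],
    [[-0.001,0.001,0.15],[0,0,-0.005],0.45],
    [[-0.001,0.001,0.17],[0,0,-0.005],0.45],
    [[-0.001,0.001,0.185],[0,0,-0.005],0.45],
    [[-0.001,0.001,0.195],[0,0,-0.005],0.45],
    [[-0.001,0.001,0.205],[0,0,-0.005],0.45],
    [[-0.001,0.001,0.213],[0,0,-0.005],0.45],
    [[-0.001,0.001,0.213],[0,0,-0.005],0.45]
  ]
}}

```text
time_s: 2.1
tcp_pos: [0.5637, 0.2015, 0.0128]
eef_rot: [179.9, -0.0, -93.4]
contact_force: [-0.0, 0.2, 0.6]
gripper_width: 0.0482
```

Run:
```python
from h import *
delta([*gw(-.0945,0),.011],GA)
for n in("top","side"):
    c=cap(n,f"pics/{n}1.png")
    im=c["color"][130:240,190:350] if n=="top" else c["color"][130:290,190:360]
    cv2.imwrite(f"pics/{n}1b.png",np.clip(cv2.resize(im,None,fx=3.5,fy=3.5,interpolation=cv2.INTER_CUBIC)[:,:,::-1]*1.3,0,255).astype(np.uint8))
```

```text
pos [0.56368456 0.20146666 0.0127518 ] rot [ 1.79941940e+02 -3.86743476e-02 -9.34466847e+01] t 2.1 F [-6.40557574e-04  2.19139121e-01  6.47532337e-01] w 0.04824418770064387
delta [ 0.1619 -0.0003  0.0019] rv [ 0.001  -0.0007  0.0046]
```

View pics/top1b.png

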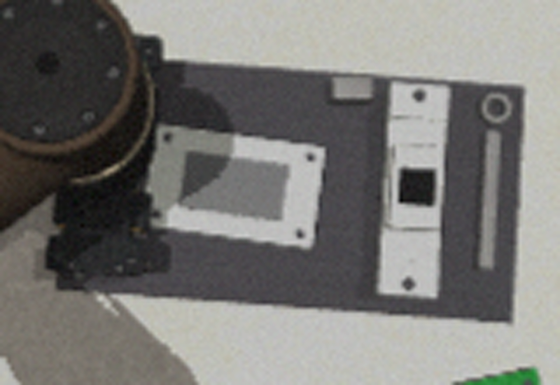

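View pics/side1b.png

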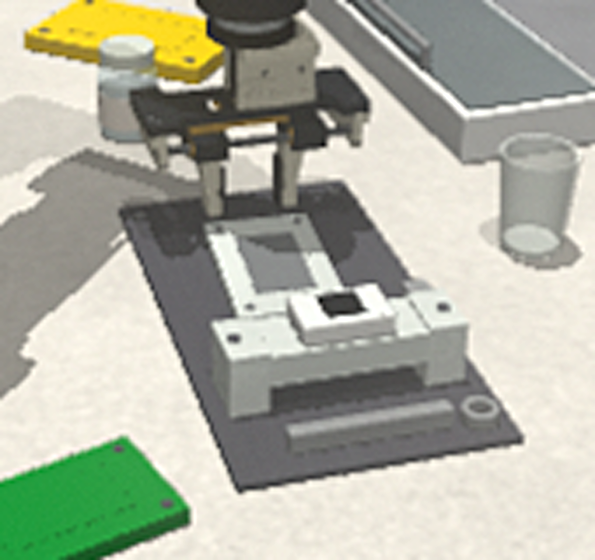

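Top and side views show the two fingertips low behind the plate's trailing edge (side ~(215,205) and (285,200)), straddling its middle. Now I'll start the push.

{"method": "step_arm", "body": {
  "increments": [
    [[0.008,0,0.001],[0,0,0.002],0.45],
    [[0.014,0,0.001],[0,0,0.002],0.45],
    [[0.02,0,0.001],[0,0,0.002],0.45],
    [[0.026,0,0.001],[0,0,0.002],0.45],
    [[0.032,0,0.001],[0,0,0.002],0.45],
    [[0.038,0,0.001],[0,0,0.002],0.45],
    [[0.044,0,0.001],[0,0,0.002],0.45],
    [[0.05,0,0.001],[0,0,0.002],0.45],
    [[0.056,0,0.001],[0,0,0.002],0.45],
    [[0.062,0,0.001],[0,0,0.002],0.45]
  ]
}}

```text
time_s: 3.2
tcp_pos: [0.5609, 0.1397, 0.0129]
eef_rot: [-179.9, 0.0, -93.5]
contact_force: [0.4, 4.8, 3.2]
gripper_width: 0.0482
```

Run:
```python
from h import *
delta([*gw(-.0945,0),.011],GA)
for n in("top","side"):
    c=cap(n,f"pics/{n}2.png")
    im=c["color"][130:240,190:350] if n=="top" else c["color"][130:290,190:360]
    cv2.imwrite(f"pics/{n}2b.png",np.clip(cv2.resize(im,None,fx=3.5,fy=3.5,interpolation=cv2.INTER_CUBIC)[:,:,::-1]*1.3,0,255).astype(np.uint8))
```

```text
pos [0.56087481 0.13970316 0.01285809] rot [-1.79946918e+02  3.40799895e-02 -9.35388869e+01] t 3.2 F [0.37450349 4.84328764 3.19545254] w 0.04817958683272054
delta [0.1001 0.0005 0.0018] rv [-0.0009  0.0006  0.003 ]
```

View pics/top2b.png

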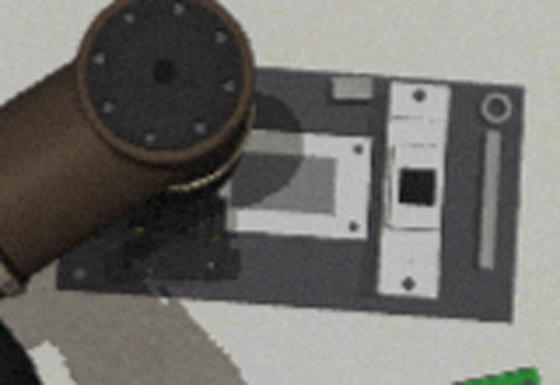

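View pics/side2b.png

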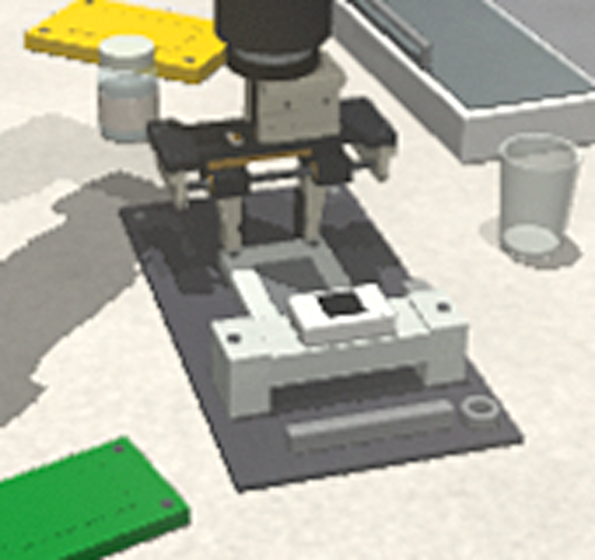

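The plate has squared up and is centred (leading edge at crop x≈370, rows 137-240; bridge centre at row ≈188). I'll keep pushing.

{"method": "step_arm", "body": {
  "increments": [
    [[0.006,0,0],[0,0,0],0.45],
    [[0.012,0,0],[0,0,0],0.45],
    [[0.018,0,0],[0,0,0],0.45],
    [[0.024,0,0],[0,0,0],0.45],
    [[0.03,0,0],[0,0,0],0.45],
    [[0.036,0,0],[0,0,0],0.45],
    [[0.042,0,0],[0,0,0],0.45],
    [[0.048,0,0],[0,0,0],0.45],
    [[0.054,0,0],[0,0,0],0.45],
    [[0.06,0,0],[0,0,0],0.45]
  ]
}}

```text
time_s: 4.3
tcp_pos: [0.5565, 0.0794, 0.0125]
eef_rot: [180.0, -0.0, -93.6]
contact_force: [-0.3, 3.6, 1.6]
gripper_width: 0.0481
```

{"method": "step_arm", "body": {
  "increments": [
    [[0.003,0,0],[0,0,0],0.45],
    [[0.006,0,0],[0,0,0],0.45],
    [[0.009,0,0],[0,0,0],0.45],
    [[0.012,0,0],[0,0,0],0.45],
    [[0.015,0,0],[0,0,0],0.45],
    [[0.018,0,0],[0,0,0],0.45],
    [[0.021,0,0],[0,0,0],0.45],
    [[0.024,0,0],[0,0,0],0.45],
    [[0.027,0,0],[0,0,0],0.45],
    [[0.029,0,0],[0,0,0],0.45]
  ]
}}

```text
time_s: 5.3
tcp_pos: [0.5548, 0.0507, 0.0125]
eef_rot: [180.0, -0.0, -93.6]
contact_force: [0.4, 3.0, 1.0]
gripper_width: 0.0483
```

Run:
```python
from h import *
delta([*gw(-.0945,0),.011],GA)
for n in("top","side"):
    c=cap(n,f"pics/{n}3.png")
    im=c["color"][130:240,190:350] if n=="top" else c["color"][130:290,190:360]
    cv2.imwrite(f"pics/{n}3b.png",np.clip(cv2.resize(im,None,fx=3.5,fy=3.5,interpolation=cv2.INTER_CUBIC)[:,:,::-1]*1.3,0,255).astype(np.uint8))
```

```text
pos [0.55479265 0.05069075 0.01253597] rot [ 1.79992509e+02 -2.21036844e-03 -9.35584029e+01] t 5.3 F [0.44686605 3.01882842 0.97123419] w 0.04833678694153744
delta [ 0.0109 -0.0001  0.0015] rv [ 0.0001 -0.      0.0026]
```

View pics/top3b.png

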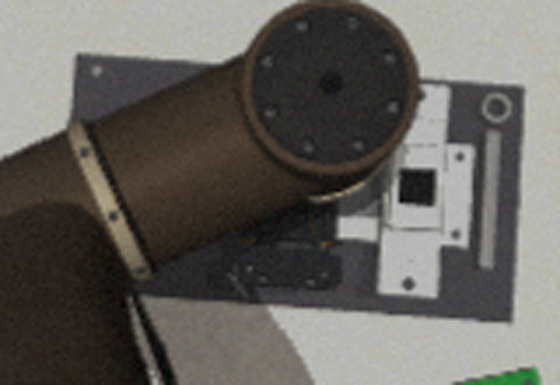

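View pics/side3b.png

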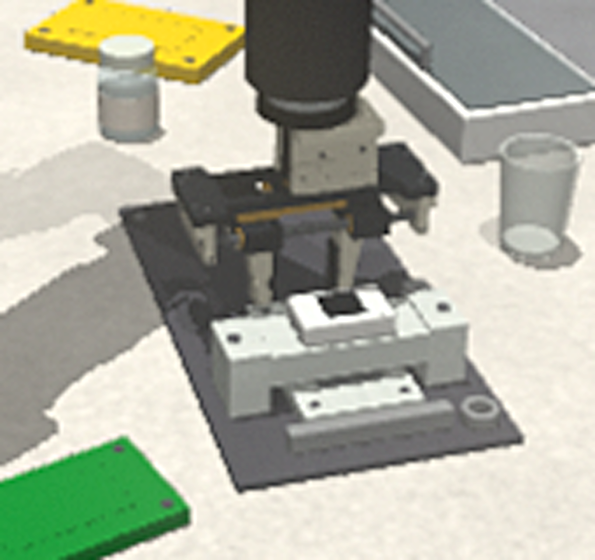

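The plate's end shows past the bridge (top crop x≈472), with about 10 mm left to the stop (x≈485). I'll finish slowly and watch the force.

{"method": "step_arm", "body": {
  "increments": [
    [[0.001,0,0],[0,0,0],0.45],
    [[0.002,0,0],[0,0,0],0.45],
    [[0.003,0,0],[0,0,0],0.45],
    [[0.004,0,0],[0,0,0],0.45],
    [[0.005,0,0],[0,0,0],0.45],
    [[0.006,0,0],[0,0,0],0.45],
    [[0.007,0,0],[0,0,0],0.45],
    [[0.008,0,0],[0,0,0],0.45],
    [[0.0085,0,0],[0,0,0],0.45],
    [[0.009,0,0],[0,0,0],0.45]
  ]
}}

```text
time_s: 6.4
tcp_pos: [0.5543, 0.0419, 0.0125]
eef_rot: [180.0, -0.0, -93.6]
contact_force: [1.1, 2.7, -0.5]
gripper_width: 0.0483
```

{"method": "step_arm", "body": {
  "increments": [
    [[0.0005,0,0],[0,0,0],0.45],
    [[0.001,0,0],[0,0,0],0.45],
    [[0.001,0,0],[0,0,0],0.45]
  ]
}}

```text
time_s: 6.7
tcp_pos: [0.5545, 0.0413, 0.0126]
eef_rot: [-180.0, 0.0, -93.6]
contact_force: [1.4, 4.5, -1.3]
gripper_width: 0.0481
```

{"method": "step_arm", "body": {
  "increments": [
    [[0.0005,0,0],[0,0,0],0.45],
    [[0.001,0,0],[0,0,0],0.45],
    [[0.001,0,0],[0,0,0],0.45]
  ]
}}

```text
time_s: 7.0
tcp_pos: [0.5546, 0.0412, 0.0126]
eef_rot: [-179.9, 0.1, -93.6]
contact_force: [-1.0, 9.9, -0.1]
gripper_width: 0.0478
```

{"method": "step_arm", "body": {
  "increments": [
    [[0.0005,0,0],[0,0,0],0.45],
    [[0.001,0,0],[0,0,0],0.45],
    [[0.001,0,0],[0,0,0],0.45]
  ]
}}

```text
time_s: 7.3
tcp_pos: [0.5547, 0.041, 0.0126]
eef_rot: [-179.9, 0.1, -93.6]
contact_force: [-2.8, 14.6, -0.9]
gripper_width: 0.0484
```

Run:
```python
from h import *
delta([*gw(-.0945,0),.011],GA)
for n in("top","side"):
    c=cap(n,f"pics/{n}4.png")
    im=c["color"][155:225,280:350] if n=="top" else c["color"][200:290,230:350]
    cv2.imwrite(f"pics/{n}4b.png",np.clip(cv2.resize(im,None,fx=6,fy=6,interpolation=cv2.INTER_CUBIC)[:,:,::-1]*1.3,0,255).astype(np.uint8))
```

```text
pos [0.55468146 0.04102159 0.01261341] rot [-1.79919543e+02  1.46584070e-01 -9.35690125e+01] t 7.3 F [-2.80029849 14.6092888  -0.89306517] w 0.04839471960915758
delta [0.0013 0.0004 0.0016] rv [-0.0014  0.0026  0.0025]
```

View pics/top4b.png

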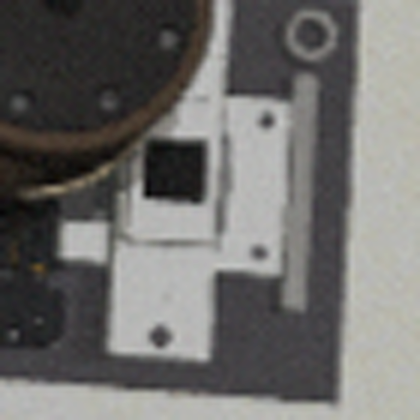

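View pics/side4b.png

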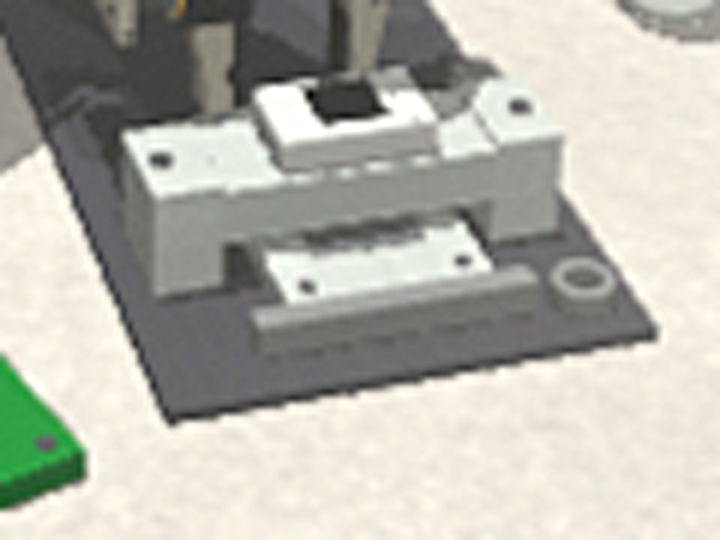

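The plate's edge lies against the stop bar in both views (top crop (290,100)-(285,270)), and the force rose to 15 N with no further travel. Next I'll back off along the base and then lift.

{"method": "step_arm", "body": {
  "increments": [
    [[-0.004,0,0],[0,0,0],0.45],
    [[-0.012,0,0],[0,0,0],0.45],
    [[-0.025,0,0],[0,0,0],0.45],
    [[-0.04,0,0],[0,0,0],0.45],
    [[-0.05,0,-0.02],[0,0,0],0.6],
    [[-0.055,0,-0.05],[0,0,0],0.8],
    [[-0.055,0,-0.09],[0,0,0],1.0],
    [[-0.055,0,-0.13],[0,0,0],1.0],
    [[-0.055,0,-0.16],[0,0,0],1.0],
    [[-0.055,0,-0.16],[0,0,0],1.0]
  ]
}}

```text
time_s: 8.4
tcp_pos: [0.5601, 0.0957, 0.1776]
eef_rot: [-179.6, 0.2, -93.5]
contact_force: [0.2, 0.3, -0.1]
gripper_width: 0.0058
```

Run:
```python
from h import *
delta([.4703,-.385,.13],GA)
for n in("top","side"):
    c=cap(n,f"pics/{n}5.png")
    im=c["color"][130:240,190:350] if n=="top" else c["color"][180:290,210:360]
    cv2.imwrite(f"pics/{n}5b.png",np.clip(cv2.resize(im,None,fx=4,fy=4,interpolation=cv2.INTER_CUBIC)[:,:,::-1]*1.3,0,255).astype(np.uint8))
```

```text
pos [0.56008735 0.09569222 0.17762134] rot [-179.56860387    0.18239933  -93.47686309] t 8.4 F [ 0.18309762  0.3399877  -0.08587067] w 0.0057702597124832606
delta [0.4854 0.0608 0.0456] rv [-0.0075  0.0032  0.0041]
```

View pics/top5b.png

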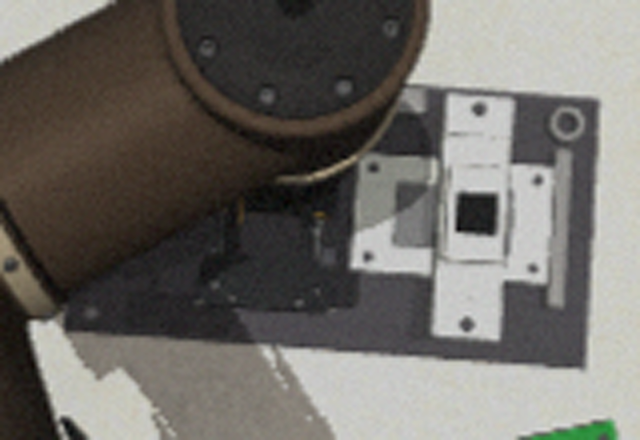

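View pics/side5b.png

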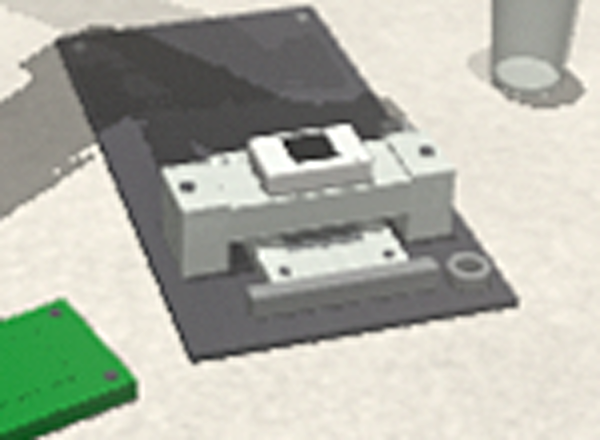

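{"method": "step_arm", "body": {
  "increments": [
    [[0.048,0.006,0],[0,0,0],1.0],
    [[0.096,0.012,0],[0,0,0],1.0],
    [[0.144,0.018,0],[0,0,0],1.0],
    [[0.192,0.024,0],[0,0,0],1.0],
    [[0.24,0.03,0],[0,0,0],1.0],
    [[0.288,0.036,0],[0,0,0],1.0],
    [[0.336,0.042,0],[0,0,0],1.0],
    [[0.384,0.048,0],[0,0,0],1.0],
    [[0.43,0.054,0],[0,0,0],1.0],
    [[0.46,0.058,0],[0,0,0],1.0]
  ]
}}

```text
time_s: 9.5
tcp_pos: [0.4697, -0.3636, 0.1706]
eef_rot: [179.8, 0.0, -93.6]
contact_force: [-0.6, 0.2, 0.3]
gripper_width: 0.0005
```

{"method": "step_arm", "body": {
  "increments": [
    [[0.015,0.002,0],[0,0,0],1.0],
    [[0.0255,0.003,0],[0,0,0],1.0],
    [[0.0255,0.003,0],[0,0,0],1.0],
    [[0.0255,0.003,0],[0,0,0],1.0]
  ]
}}

```text
time_s: 9.9
tcp_pos: [0.4668, -0.386, 0.1722]
eef_rot: [180.0, 0.0, -93.5]
contact_force: [0.8, 0.9, -0.2]
gripper_width: 0.0002
```

Run:
```python
from h import *
delta([.4703,-.385,.08],GA)
for n in("top","side"):
    c=cap(n,f"pics/{n}6.png")
    im=c["color"][130:240,190:350] if n=="top" else c["color"][220:384,210:400]
    cv2.imwrite(f"pics/{n}6b.png",np.clip(cv2.resize(im,None,fx=4 if n=="top" else 3.5,fy=4 if n=="top" else 3.5,interpolation=cv2.INTER_CUBIC)[:,:,::-1]*1.3,0,255).astype(np.uint8))
    print(n,proj(c,[*gw(-.085,.045),.02]),proj(c,[*gw(-.085,-.045),.02]),proj(c,[*gw(.065,.045),.02]),proj(c,[*gw(.065,-.045),.02]))
```

```text
pos [ 0.46677738 -0.38596762  0.17215211] rot [ 1.79965136e+02  2.41043489e-02 -9.35241969e+01] t 9.9 F [ 0.83067522  0.89912346 -0.17645502] w 0.00017638606136745262
delta [-0.0011 -0.0035  0.0922] rv [0.0006 0.0004 0.0032]
top [[279.23298808 168.26010221]] [[277.21923381 197.5228685 ]] [[328.16776254 171.92044383]] [[326.53669182 201.22541422]]
side [[293.32592562 214.54937712]] [[262.04617012 219.09154804]] [[313.27168992 245.7486162 ]] [[278.74680904 251.44115249]]
```

View pics/top6b.png

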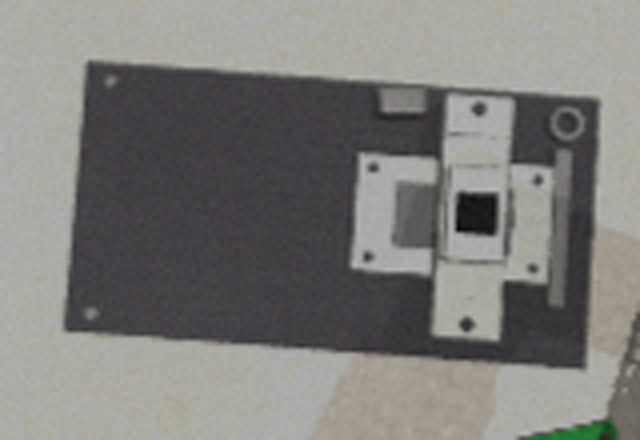

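View pics/side6b.png

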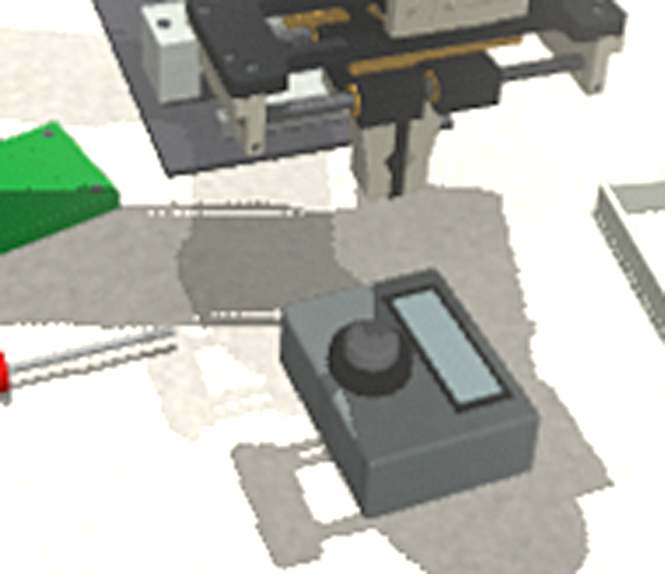

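All four plate holes are visible and the trailing corners match the predicted home position. I'll check that numerically from the edges before pressing.

Run:
```python
from h import *
c=dict(np.load("pics/top6.png.npz"))
a=np.radians(GA);M=np.array([[np.cos(a),np.sin(a)],[-np.sin(a),np.cos(a)]])
px=np.array([[373,167],[368,256],[537,180],[532,268]])/4+[190,130]-.375
P=(ray(c,px,.02)[:,:2]-GO)@M.T; print(P.round(4),P.mean(0).round(4), np.degrees(np.arctan2(*(P[2]+P[3]-P[0]-P[1])[::-1])))
c0=dict(np.load("pics/top0.png.npz"))
px,Q=rect(c,(272,160,297,206),85,256,.02)
Q=(Q-GO)@M.T; q=Q[(abs(Q[:,1])<.035)&(Q[:,0]<-.075)]; f=np.polyfit(q[:,1],q[:,0],1); print("trailing edge x",f[1],"slope",f[0]); print("y range",Q[(Q[:,0]>-.07)&(Q[:,0]<-.045),1].min(),Q[(Q[:,0]>-.07)&(Q[:,0]<-.045),1].max())
b=dict(np.load("pics/top6.png.npz"));pb,B=rect(b,(200,138,345,228),-1,80,.006);print(mar(B))
s=dict(np.load("pics/side6.png.npz"));print(proj(s,[[.4703,-.385,.067],[.4668,-.386,.17215]]))
```

```text
[[-0.0732  0.0362]
 [-0.0725 -0.0321]
 [ 0.0524  0.0357]
 [ 0.0524 -0.0319]] [-0.0102  0.002 ] -0.07499199882994544
trailing edge x -0.08488460419880256 slope 0.0027705867442195005
y range -0.04390695195941512 0.04684859899566983
(array([0.55442169, 0.04499014]), (400.3404235839844, 210.5209503173828), np.float32(-93.68168))
[[317.42824635 316.82586171]
 [320.07563376 273.54062973]]
```

The plate is home: x about -10 mm, y +2 mm, angle about 0.1°. Next is the descent to the button.

{"method": "step_arm", "body": {
  "increments": [
    [[-0.001,-0.003,0.03],[0,0,0],1.0],
    [[-0.001,-0.003,0.06],[0,0,0],1.0],
    [[-0.001,-0.003,0.08],[0,0,0],1.0],
    [[-0.001,-0.003,0.09],[0,0,0],1.0],
    [[-0.001,-0.003,0.094],[0,0,0],1.0],
    [[-0.001,-0.003,0.096],[0,0,0],1.0],
    [[-0.001,-0.003,0.096],[0,0,0],1.0],
    [[-0.001,-0.003,0.096],[0,0,0],1.0]
  ]
}}

```text
time_s: 10.8
tcp_pos: [0.4702, -0.3863, 0.0776]
eef_rot: [-179.9, -0.0, -93.5]
contact_force: [-0.5, 0.0, -0.7]
gripper_width: 0.0005
```

Run:
```python
from h import *
delta([.4703,-.385,.06],GA)
c=cap("side","pics/side7.png")
im=c["color"][220:384,210:400]
cv2.imwrite("pics/side7b.png",np.clip(cv2.resize(im,None,fx=3.5,fy=3.5,interpolation=cv2.INTER_CUBIC)[:,:,::-1]*1.3,0,255).astype(np.uint8))
```

```text
pos [ 0.47024495 -0.38628005  0.07760023] rot [-1.79912300e+02 -3.58655399e-02 -9.35411144e+01] t 10.8 F [-0.45737827  0.03760298 -0.68842818] w 0.00045827927729975447
delta [-0.0013  0.0001  0.0176] rv [-0.0015 -0.0006  0.0029]
```

View pics/side7b.png

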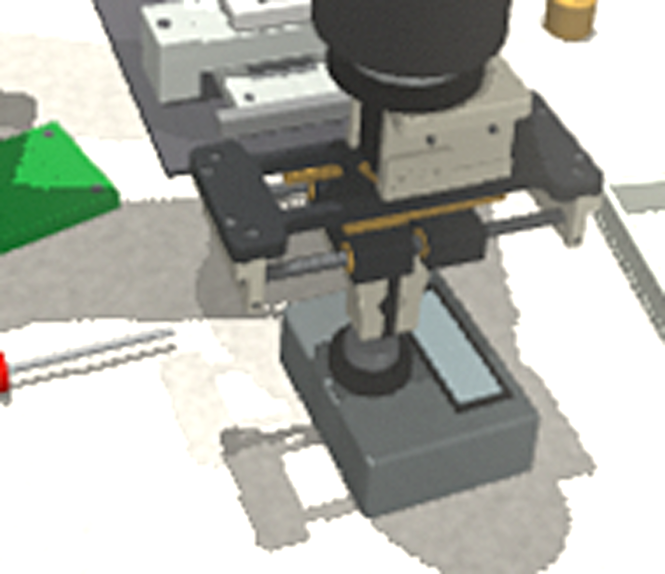

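Fingertips at side crop (387,335) sit just above the button top (372,345), overlapping it well. Pressing now.

{"method": "step_arm", "body": {
  "increments": [
    [[-0.001,0.003,0.003],[0,0,0],1.0],
    [[-0.001,0.003,0.006],[0,0,0],1.0],
    [[-0.001,0.003,0.008],[0,0,0],1.0],
    [[-0.001,0.003,0.01],[0,0,0],1.0],
    [[-0.001,0.003,0.011],[0,0,0],1.0],
    [[-0.001,0.003,0.012],[0,0,0],1.0],
    [[-0.001,0.003,0.012],[0,0,0],1.0]
  ]
}}

```text
time_s: 11.55
tcp_pos: [0.4665, -0.3849, 0.0646]
eef_rot: [180.0, 0.0, -93.6]
contact_force: [-1.3, 0.4, 2.7]
gripper_width: 0.0005
```

{"method": "step_arm", "body": {
  "increments": [
    [[0,0,0.001],[0,0,0],1.0],
    [[0,0,0.002],[0,0,0],1.0],
    [[0,0,0.002],[0,0,0],1.0]
  ]
}}

```text
time_s: 11.85
tcp_pos: [0.4666, -0.3849, 0.0625]
eef_rot: [180.0, 0.0, -93.6]
contact_force: [-1.8, 1.0, 4.8]
gripper_width: 0.0008
```

{"method": "step_arm", "body": {
  "increments": [
    [[0,0,0.001],[0,0,0],1.0],
    [[0,0,0.002],[0,0,0],1.0],
    [[0,0,0.002],[0,0,0],1.0]
  ]
}}

```text
time_s: 12.15
tcp_pos: [0.4666, -0.3849, 0.0612]
eef_rot: [180.0, -0.0, -93.5]
contact_force: [-3.1, 3.2, 9.9]
gripper_width: 0.0003
```

{"method": "step_arm", "body": {
  "increments": [
    [[0,0,0.001],[0,0,0],1.0],
    [[0,0,0.0015],[0,0,0],1.0],
    [[0,0,0.0015],[0,0,0],1.0]
  ]
}}

```text
time_s: 12.45
tcp_pos: [0.4666, -0.385, 0.061]
eef_rot: [-180.0, -0.0, -93.5]
contact_force: [-6.6, 5.8, 20.6]
gripper_width: 0.0003
```

The button has bottomed at z≈0.061: the force climbs steeply past 5 N with no more travel. Releasing.

{"method": "step_arm", "body": {
  "increments": [
    [[0,0,-0.003],[0,0,0],1.0],
    [[0,0,-0.008],[0,0,0],1.0],
    [[0,0,-0.02],[0,0,0],1.0],
    [[0,0,-0.04],[0,0,0],1.0],
    [[0,0,-0.07],[0,0,0],1.0],
    [[0,0,-0.1],[0,0,0],1.0],
    [[0,0,-0.12],[0,0,0],1.0],
    [[0,0,-0.12],[0,0,0],1.0],
    [[0,0,-0.12],[0,0,0],1.0]
  ]
}}

```text
time_s: 13.35
tcp_pos: [0.4672, -0.3849, 0.1797]
eef_rot: [-179.9, -0.0, -93.6]
contact_force: [-1.4, 0.4, 0.4]
gripper_width: 0.0004
```

Run:
```python
from h import *
s=r.get_state();print(s["tcp_pos"],s["contact_force"],s["time_s"])
for n in("top","side"):
    c=cap(n,f"pics/{n}8.png"); im=cv2.resize(c["color"],(800,600),interpolation=cv2.INTER_CUBIC); cv2.imwrite(f"pics/{n}8b.png",im[:,:,::-1])
    if n=="top":
        a=np.radians(GA);M=np.array([[np.cos(a),np.sin(a)],[-np.sin(a),np.cos(a)]])
        px,Q=rect(c,(272,160,297,206),85,256,.02)
        Q=(Q-GO)@M.T; q=Q[(abs(Q[:,1])<.035)&(Q[:,0]<-.075)]; f=np.polyfit(q[:,1],q[:,0],1); print("trailing edge x",f[1],"slope",f[0])
```

```text
[ 0.46716468 -0.38485677  0.17969966] [-1.43702866  0.37276369  0.41231948] 13.35
trailing edge x -0.08487605640034332 slope 0.0045038664374900655
```

View pics/top8b.png

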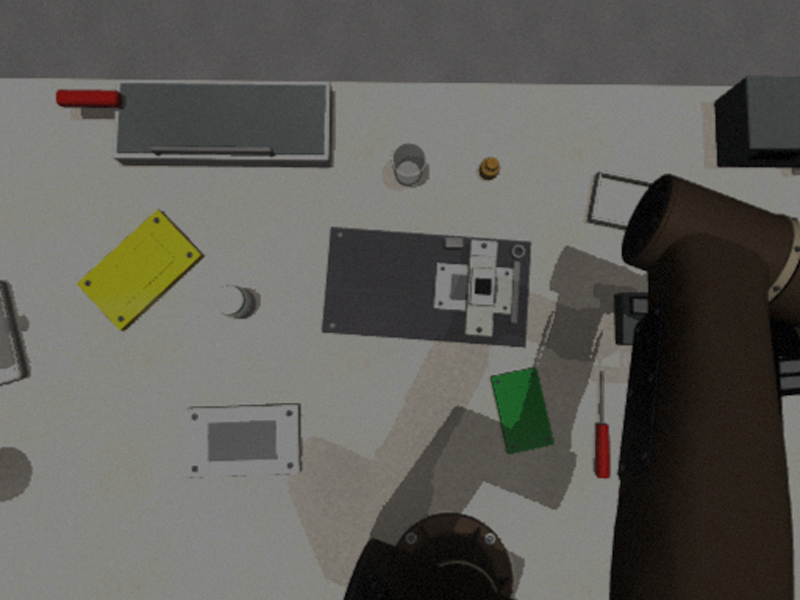

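View pics/side8b.png

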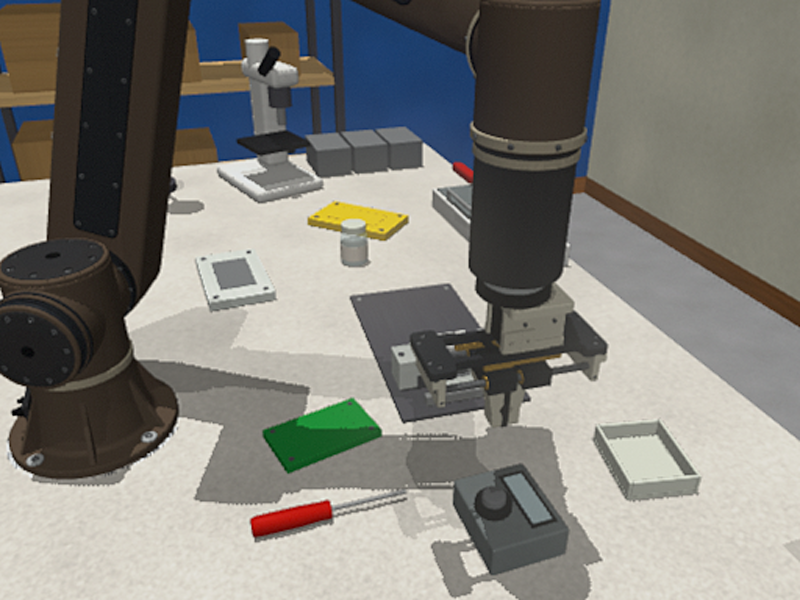

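The plate is still home, the button is up at side (492,500), and nothing else has moved. Handing in.

```bash
python3 -c "
from plant import r
print(r.close_job())"
```

```text
the job is handed in; nothing more can be done
None
```

I pushed the plate flat under the bridge and up against the stop bar. I then pressed the start button all the way down, let it come up, and handed the job in at about 13.5 s of the 72 s allowed. No verdict was reported.

- **Plate:** At the stop, the push force rose to about 15 N with no further travel. Before I pressed the button, the top view put the plate's centre at gauge x ≈ -10 mm and y ≈ +2 mm, square to within about 0.2°. After the press its trailing edge was still at -84.9 mm (home is -85 mm), with the angle at about 0.26°.
- **Button:** It bottomed out at z ≈ 0.061 m under 20 N. After I lifted off, the side view showed it up again.
- **Bystanders and arm:** By eye, none of the bystanders in the last pictures had moved; I did not measure them. The arm covers part of the sample tray in the final top view, but the side view shows the tray clear and in place. The gripper ended about 12 cm above the button, touching nothing.

No check failed. The fingertips looked about 6 mm off the button's centre just before the press, so I moved them 3 mm towards it; they overlapped the button well.

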